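# Shim the rocking stirrer

## Task

The white magnetic stirrer rocks because the foot at its right front corner (seen from its knob side) is too short. Without picking anything up, push the yellow wedge with the fingertips, thin end first, under that foot until the foot stands on the wedge's flat top and the stirrer is level, without shoving the stirrer away. Then press a fingertip down on the blue dot at the opposite corner of its top to check that it no longer rocks, take the hand away, and leave the dropper bottle, flask and timer alone.

Things in the scene. Friction and masses are not known exactly. Their poses are not given: they have to be found in the camera images.
- stirrer: white square magnetic stirrer, 150 x 150 mm, loose, 1.6 kg. Origin: its centre, at the level of its three long feet's soles; z up; front (black knob 13 mm proud, red switch, green lamp) at x = -75 mm. Housing 22 to 56 mm above the origin, ceramic plate top 60 mm. Black feet 18 mm wide at x, y = +-58 mm. Leans about 0.1 rad at the start, down at the short foot; level: z axis vertical
- short_foot (a point): centre of the sole of the short foot (right front foot seen from the knob side), at (-58, -58) mm in the stirrer's frame, 8 mm shorter than the others; the stirrer's heavy corner, so it stays down; axes as the stirrer's
- blue_dot (a point): centre of the top of the blue round dot, 22 mm across, on the stirrer's top at the rear left corner (+58, +58 mm), diagonally opposite the short foot, 58 mm above the stirrer's origin; axes as the stirrer's
- wedge: yellow plastic wedge, 100 x 50 mm (x, y), 75 g, loose, lying before the short foot. Origin: centre of its underside; +x to the thin end, which points at the foot. From the back: heel 26 mm high at x = -50 to -26 mm with a flat back face to push on, flat top 8 mm high at x = -26 to +10 mm, ramp down to 0.8 mm at x = +50 mm. Slick; slides in with a few N
- dropper: brown dropper bottle, 33 mm in diameter, 98 mm high, loose, origin at the centre of its underside; stands before the stirrer's front, left of the wedge
- flask: conical glass flask, 63 mm in diameter, 105 mm high, loose, origin at the centre of its underside; stands beside the stirrer's right side
- timer: round dial timer, black on a cream base, 64 mm in diameter, 47 mm high, loose, origin at the centre of its underside; stands to the right of the wedge
- wedge_flat (a point): point on the wedge's flat top where the short foot should stand: 5 mm behind the wedge's origin, 8 mm up. With the foot there and the wedge in line with the stirrer's +x, the heel is 4 mm short of the stirrer's front face; axes as the wedge's
Not all that is in view belongs to the job. Several things have the shape of the wedge; the one meant has the colours described above.

How it is judged (in metres and radians):
On the way, in this order (a step that is already met when the one before it is completed fails the run):
1. the short foot stands on the flat top of the wedge and the stirrer is level (within 0.025 rad) (angle between stirrer's own z axis and vertical below 0.025 rad and x of short_foot in the frame of wedge between -0.028 and 0.012 m and contact force between wedge and stirrer above 0.3 N), for 0.2 s.
2. a fingertip presses on the blue dot (over 2 N) and the stirrer stays level (contact force between the fingers and stirrer above 2 N and horizontal distance between the grasp point and blue_dot below 0.035 m and height (world z) of the grasp point above 0.05 m and angle between stirrer's own z axis and vertical below 0.03 rad), for 0.1 s.
At the end, for the whole second after the job is handed in: the stirrer stands level within 0.025 rad, at rest and within 30 mm of where it stood, with its short foot on the flat top of the wedge (foot centre within the wedge's width and between x = -28 and +12 mm in the wedge's frame), the wedge flat on the table (all of step 1 and y of short_foot in the frame of wedge between -0.025 and 0.025 m and distance of stirrer from where it was at the start of the episode below 0.03 m and linear speed of each of stirrer, wedge below 0.02 m/s and height (world z) of wedge below 0.006 m); the robot touches nothing.
It fails at once if the wedge is lifted off the table (height (world z) of wedge above 0.012 m).
It fails at once if the stirrer is lifted, or its short foot is raised more than 20 mm (height (world z) of stirrer above 0.012 m or height (world z) of short_foot above 0.02 m).
It fails at once if the stirrer is shoved more than 40 mm (distance of stirrer from where it was at the start of the episode above 0.04 m).
It fails at once if the dropper bottle, flask or timer is moved more than 20 mm (distance of any of dropper, flask, timer from where it was at the start of the episode above 0.02 m).
It also fails if it takes over 58 s, if anything falls off the work surface, if the arm or the gripper's body presses on something with over 40 N, if the wrist force passes 120 N, or if a joint passes its speed limit or range.

## Robot

A 6-joint arm with a two-finger parallel gripper is mounted at the origin on a cart in front of the work surface, level with it; the furniture and walls round the work are solid. World frame = base frame: x ahead of the robot, y to its left, z up, the work surface at z = 0. Lengths are in m, angles in degrees, forces in N, time in s.
With the tool pointing down it reaches from about 0.35 to 0.875 m from the base axis. Payload 4.2 kg.
Tool frame: the origin (TCP) lies midway between the tips of the shut fingers; the grasp point (between the pads) lies 19 mm behind it; z points along the fingers, y is the line along which they close (so a half turn about z gives the same grasp; the last joint's range is limited). The gripper opens to 87 mm and grips with 3 to 60 N. Pads are 19 mm wide; open, the fingers measure 117 mm over their backs; the gripper's body (75 mm by 190 mm) begins 51 mm behind the grasp point.
Start: joints at [89.702, 22.042, 0.453, 0, -68.411, -14.817], TCP at [0.163, 0.603, 0.223] pointing down, gripper open.
Joint ranges: [-179.83, 179.83], [-69.29, 118.12], [-61.27, 80.66], [-181.25, 117.63], [-171.15, -9.14], [-177.46, 177.46]. Speed limits (degrees/s): [159.86, 159.86, 180, 180, 180, 180].

## Interface

Orientations are given as a 3x3 rotation matrix whose columns are the frame's x, y, z axes.
In Python, from station import r, cams gives the robot as it stands.
- The arm moves only by the tool play_rows, never from a script. Its argument "commands" is text: rows parted by semicolons, each of 6 numbers parted by spaces: the shift along the world's x, y, z normalised to -1 to 1, where 1 is 30 mm, then the turn, a rotation vector about the world's x, y, z normalised to -1 to 1, where 1 is 0.15 rad. A call has 1 to 20 rows; each row shifts and turns the commanded pose from where the row before left it; what a row does not reach is not made up. A row lasts 1/10 s, in which the tool goes at most 50 mm and 8.59 degrees, less where a joint would pass 70% of its speed; a pose out of reach is approached as far as the arm can. A call with a number of a shift or a turn outside -1 to 1 is refused whole. A call with a gripper value outside its range is refused whole. "grip" is the finger opening in mm, from 0 to 87, set as the call begins (left out, the last holds). The fingers move at their own pace and stop on an object; the grip force is fixed at half the most. Time passes only in rows, so rows that do not move let the fingers close. It gives the time, the measured TCP pose, the force, the opening and the grip force at its end, in the units of the state.
- r.sense(): the state, without advancing time (a new reading comes with each control period).
- cams.capture(name): name is "scene" or "top" or "wrist"; returns (picture, depth): 400x640x3 uint8, blue, green, red; 400x640 float32, m along the optical axis (not along the pixel's ray), 0 where there is no reading.
- cams.camera_info(name): a dict with "mtx" (3x3 intrinsics, pixels), "R" (3x3) and "t" (3): a world point X has camera coordinates R X + t. Camera axes: x right, y down, z forward; pixel columns grow to the right and rows downward; lengths in m; the calibration is good to about 2 mm. A picture is of the moment at which its call begins: read the wrist's pose just before it. camera_info takes no time and is no camera call; for the wrist camera it gives the pose at the moment of the call.
- r.finish_job(): hands the job in; it is judged then, once.
The state is a dict: "time_s": time; "joints": joint angles; "joint_velocities": joint speeds; "effort": joint torques, N m; "tcp_pos": TCP position; "ee_rot": TCP orientation; "wrist_force": force on the tool from outside, world axes, zero at the start; "moment": the same for the moment, N m; "gripper_width": opening from 0.0 (shut) to 1.0 (fully open); "gripper_force": force on a finger pad.
Only numpy, scipy, OpenCV 4.12 (cv2) and the standard library are available. Lean on these libraries where they do the work, as an engineer would, in place of code of your own. Each camera call takes 0.05 s, during which the arm holds its last target. There are 200 camera calls.

## Working session

There is one attempt and no reset: what is moved stays moved. The work goes in short steps, Python scripts to look and compute and a tool call to move; the robot and the scene stay as the last step left them, time stands still between calls to the robot, and variables do not carry over. Pictures are saved under pics/ and viewed, at most 10 in all, crops included, and the job is handed in when it is done.

Besides the shell and the picture viewer there is one more tool, called after "Request:" as a command line: name --argument value ..., lists and objects as JSON in quotes. play_rows: Moves the arm, as the interface text tells. Scaled input: -1 to 1 covers 30 mm each way for a shift and 0.15 rad each way for a turn. Its arguments: {"type":"object","properties":{"commands":{"type":"string"},"grip":{"type":"number"}},"required":["commands"]}

```bash
mkdir -p pics; ls
cat > h.py <<'E'
import numpy as np, cv2
from station import r, cams
def ray(name,u,v,z,info=None):
    i=info or cams.camera_info(name); K=np.array(i["mtx"]);R=np.array(i["R"]);t=np.array(i["t"])
    c=-R.T@t; d=R.T@np.linalg.solve(K,[u,v,1.]); return c+d*(z-c[2])/d[2]
def cloud(name,dep,info=None):
    i=info or cams.camera_info(name); K=np.array(i["mtx"]);R=np.array(i["R"]);t=np.array(i["t"])
    v,u=np.mgrid[0:400,0:640]; p=np.stack([(u-K[0,2])/K[0,0]*dep,(v-K[1,2])/K[1,1]*dep,dep],-1)
    return (p-t)@R
E
python3 - <<'E'
from h import *
s=r.sense(); print(s)
for n in("scene","top"):
    p,d=cams.capture(n); cv2.imwrite(f"pics/{n}0.png",p); np.save(f"pics/{n}0.npy",d)
    i=cams.camera_info(n); print(n,-np.array(i["R"]).T@i["t"],np.array(i["mtx"])[0,0])
E
```

```text
pics
{'time_s': 0.0, 'joints': array([ 8.97023004e+01,  2.20904781e+01,  3.78949326e-01, -2.99829362e-02,
       -6.84102728e+01, -1.48137065e+01]), 'joint_velocities': array([-0.06015597,  0.10803735, -0.08958108,  0.00664105, -0.04574815,
        0.09039913]), 'effort': array([-1.63915080e-03, -3.90668285e+01,  1.87403512e+01,  4.21963826e+00,
        1.09082865e-02, -2.03741201e-04]), 'tcp_pos': array([0.16278509, 0.60279876, 0.22145434]), 'ee_rot': array([[ 9.65370419e-01, -2.60882552e-01, -4.97626072e-04],
       [-2.60883016e-01, -9.65368087e-01, -2.12323198e-03],
       [ 7.35218475e-05,  2.17952754e-03, -9.99997622e-01]]), 'wrist_force': array([-0.66953161,  0.17255245, -0.02645957]), 'moment': array([0.00040189, 0.00442558, 0.03060855]), 'gripper_force': 0.0, 'gripper_width': 0.9978206001725132}
scene [0.03020448 0.20336836 0.5754873 ] 427.3215917230983
top [ 0.43820185 -0.24537346  1.10612441] 473.40120365650273
```

View pics/top0.png

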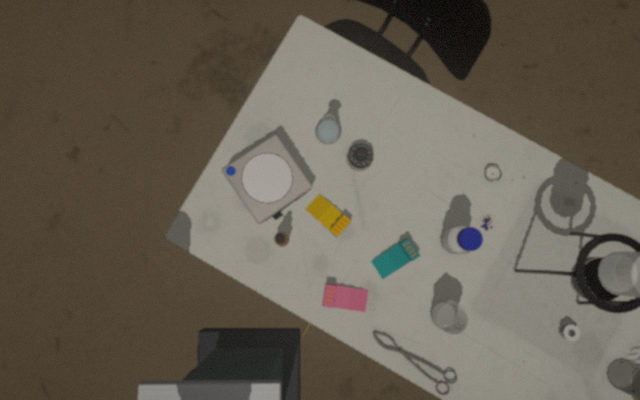

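View pics/scene0.png

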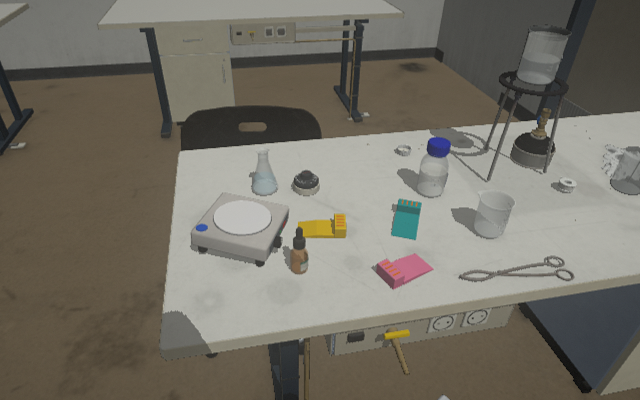

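Candidates seen from the top: yellow wedge (328,215), teal block (396,258) and pink block (345,297). The yellow one matches the description. The stirrer is at (267,178), with the blue dot at (230,171), the knob at (277,215) and the short foot near (310,183). The dropper is at (282,238), the flask at (328,130) and the timer at (360,154).

Run:
```python
from h import *
p=cv2.imread("pics/top0.png"); d=np.load("pics/top0.npy"); P=cloud("top",d)
hsv=cv2.cvtColor(p,cv2.COLOR_BGR2HSV)
def comp(m,near):
    n,l,st,c=cv2.connectedComponentsWithStats(m.astype(np.uint8)); k=1+np.argmin(np.linalg.norm(c[1:]-near,axis=1)); return l==k
y=comp((hsv[...,0]>15)&(hsv[...,0]<32)&(hsv[...,1]>150)&(hsv[...,2]>90),(328,215))
Q=P[y]; print("wedge z pct",np.percentile(Q[:,2],[2,20,50,80,98]))
b=cv2.minAreaRect((Q[:,:2]*1000).astype(np.float32)); print("wedge rect",b)
hl=Q[Q[:,2]>.018]; print("heel mean",hl.mean(0),"low mean",Q[Q[:,2]<.012].mean(0))
bl=comp((hsv[...,0]>105)&(hsv[...,0]<130)&(hsv[...,1]>150),(230,171)); print("dot",P[bl].mean(0))
w=(P[...,2]>.035)&(P[...,2]<.085)&(d>0); w=comp(w,(267,178)); S=P[w]
print("stirrer",len(S),cv2.minAreaRect((S[:,:2]*1000).astype(np.float32)), cv2.boxPoints(cv2.minAreaRect((S[:,:2]*1000).astype(np.float32))))
A=np.c_[S[:,:2],np.ones(len(S))]; print("plane",np.linalg.lstsq(A,S[:,2],rcond=None)[0])
for nm,px,zz in(("dropper",(282,238),.06),("flask",(328,130),.05),("timer",(360,154),.03),("knob",(277,215),.04)):
    m=np.zeros((400,640),bool); m[px[1]-18:px[1]+18,px[0]-18:px[0]+18]=1; m&=(P[...,2]>zz-.03)&(d>0)&~w&~y
    print(nm,ray("top",*px,zz),P[m].mean(0) if m.any() else None,np.percentile(P[m],[2,98],axis=0) if m.any() else None)
cv2.imwrite("pics/crop.png",cv2.resize(p[100:260,210:400],None,fx=4,fy=3.7,interpolation=cv2.INTER_CUBIC))
```

```text
wedge z pct [0.0006442  0.00529964 0.00888004 0.02523878 0.02987621]
wedge rect ((507.6957702636719, -250.85047912597656), (96.19120025634766, 105.28240203857422), 44.53236770629883)
heel mean [ 0.49961324 -0.29584822  0.04812042] low mean [ 0.53400772 -0.26106376  0.00700237]
dot [ 0.62143908 -0.05210794  0.06655965]
stirrer 4487 ((601.7424926757812, -136.47616577148438), (163.6420440673828, 149.74783325195312), 34.730533599853516) [[ 491.84167  -121.55662 ]
 [ 577.15564  -244.62546 ]
 [ 711.6433   -151.39572 ]
 [ 626.32935   -28.326874]]
plane [0.02783993 0.09895588 0.05447805]
dropper [ 0.47139439 -0.16732852  0.06      ] [ 0.46967952 -0.16521926  0.06244715] [[ 0.4553698  -0.17901703  0.03526979]
 [ 0.4853736  -0.14824936  0.10071541]]
flask [ 0.71716642 -0.27046052  0.05      ] [ 0.71846885 -0.2711721   0.05585474] [[ 0.69860846 -0.29668702  0.02050133]
 [ 0.74412762 -0.24559041  0.10623133]]
timer [ 0.66534956 -0.34467776  0.03      ] [ 0.66793369 -0.34538398  0.01818726] [[ 6.30568786e-01 -3.87470922e-01  2.25023932e-04]
 [ 7.14746678e-01 -3.05763313e-01  4.84605019e-02]]
knob [ 0.52379587 -0.15433336  0.04      ] [ 0.51482399 -0.16398174  0.03593112] [[ 0.48521465 -0.1899117   0.02842682]
 [ 0.55466254 -0.12737455  0.0453667 ]]
```

View pics/crop.png

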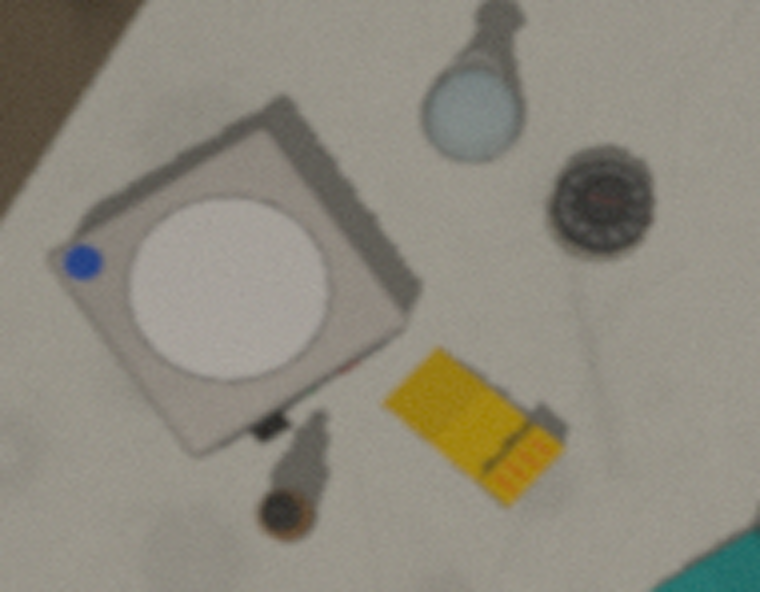

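The crop confirms the yellow wedge with the orange-striped heel. Its thin end runs from (320,194) to (306,209) and its heel back from (352,220) to (337,237). The dropper is left of it and the timer right.

Run:
```python
from h import *
p=cv2.imread("pics/top0.png"); d=np.load("pics/top0.npy"); P=cloud("top",d)
f=lambda u,v:(210+u/4,100+v/3.7)
T=[ray("top",*f(*q),z)[:2] for q,z in(((440,347),.001),((385,404),.001))]
H=[ray("top",*f(*q),.026)[:2] for q in((568,443),(507,507))]
print("thin",T,"heel",H)
t=np.mean(T,0);h=np.mean(H,0);a=t-h; print("wedge ctr",(t+h)/2,"len",np.linalg.norm(a),"yaw",np.degrees(np.arctan2(a[1],a[0])))
e=T[0]-T[1]; e2=H[0]-H[1]; print("edge dirs+90",[np.degrees(np.arctan2(x[1],x[0]))+90 for x in(e,e2)],np.linalg.norm(e),np.linalg.norm(e2))
C=[((265,125),.053),((408,318),.046),((195,457),.056),((50,255),.066)]
C=np.array([ray("top",*f(*q),z)[:2] for q,z in C]); print("corners",C)
for k in range(4):
    v=C[(k+1)%4]-C[k]; print(np.linalg.norm(v),np.degrees(np.arctan2(v[1],v[0]))%90)
ps=np.median([np.degrees(np.arctan2(*(C[(k+1)%4]-C[k])[::-1]))%90 for k in range(4)])
print("ctr",C.mean(0),ps)
```

```text
thin [array([ 0.57650185, -0.25176466]), array([ 0.54026079, -0.21937802])] heel [array([ 0.51329197, -0.32449894]), array([ 0.47403947, -0.28926693])]
wedge ctr [ 0.52602352 -0.27122714] len 0.09629876382976256 yaw 47.77611370434178
edge dirs+90 [np.float64(48.214593239803364), np.float64(48.089674954374345)] 0.04860359342352493 0.052745174069816735
corners [[ 0.7078567  -0.15266342]
 [ 0.58880076 -0.23350399]
 [ 0.50378483 -0.11541438]
 [ 0.62494352 -0.03495258]]
0.14390800603270293 34.177025773005596
0.1455089774902585 35.75114123556088
0.14544252950515718 33.58823989811632
0.14398068168479383 35.1601044767646
ctr [ 0.60634645 -0.13413359] 34.6685651248851
```

Request:
play_rows --commands "1 -1 0 0 0 -0.315;1 -1 0 0 0 -0.315;1 -1 0 0 0 -0.315;1 -1 0 0 0 -0.315;1 -1 0 0 0 -0.315;1 -1 0 0 0 -0.315;1 -1 0 0 0 -0.315;1 -1 0 0 0 -0.315;1 -1 0 0 0 -0.315;1 -1 0 0 0 -0.315;0 -1 0 0 0 0;0 -1 0 0 0 0;0 -1 0 0 0 0;0 -1 0 0 0 0;0 -1 0 0 0 0;0 -1 0 0 0 0;0 -1 0 0 0 0;0 -1 0 0 0 0;0 -1 0 0 0 0;0 -1 0 0 0 0" --grip 0

```text
time_s: 2.1
tcp_pos: [0.4624, 0.0021, 0.2223]
ee_rot: [[0.741, -0.671, -0.001], [-0.671, -0.741, -0.0], [-0.0, 0.0, -1.0]]
wrist_force: [0.7, -0.0, 0.1]
gripper_width: 0.007
gripper_force: 0.0
```

Request:
play_rows --commands "0 -1 0 0 0 0;0 -1 0 0 0 0;0 -1 0 0 0 0;0 -1 0 0 0 0;0 -1 0 0 0 0;0 -1 0 0 0 0;0 -1 0 0 0 0;0 -1 0 0 0 0;0 -1 0 0 0 0;0 -1 0 0 0 0;0 -1 0 0 0 0;0 0 0 0 0 0;0 0 0 0 0 0;0 0 0 0 0 0"

```text
time_s: 3.5
tcp_pos: [0.4627, -0.3259, 0.2223]
ee_rot: [[0.741, -0.671, -0.001], [-0.671, -0.741, 0.001], [-0.001, 0.0, -1.0]]
wrist_force: [0.0, 0.7, 0.4]
gripper_width: 0.006
gripper_force: 0.0
```

Run:
```python
from h import *
p,d=cams.capture("wrist"); i=cams.camera_info("wrist"); s=r.sense()
print(s["tcp_pos"],s["ee_rot"],s["joints"],s["wrist_force"]); cv2.imwrite("pics/w1.png",p)
np.savez("pics/w1.npz",d=d,mtx=i["mtx"],R=i["R"],t=i["t"])
```

```text
[ 0.46287292 -0.32572732  0.22247865] [[ 7.41633212e-01 -6.70805555e-01 -2.95024008e-04]
 [-6.70805469e-01 -7.41633268e-01  3.43930495e-04]
 [-4.49510106e-04 -5.71665593e-05 -9.99999897e-01]] [-1.87422081e+01  1.63237232e+01 -8.00221989e+00 -1.45159708e-02
 -6.56963966e+01  6.66189173e+01] [-0.32217492  0.17987468 -0.37276774]
```

View pics/w1.png

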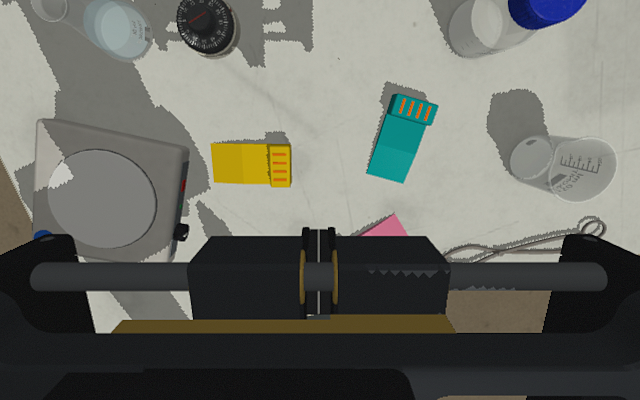

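The wrist view shows the yellow wedge lying almost along the image rows. Its thin end is at (212,142)-(212,182) and its heel back at (291,145)-(291,187). The stirrer's short corner is near (189,148). I'll measure it from here.

Run:
```python
from h import *
i=np.load("pics/w1.npz"); p=cv2.imread("pics/w1.png"); d=i["d"]; P=cloud("w",d,i)
hsv=cv2.cvtColor(p,cv2.COLOR_BGR2HSV)
m=(hsv[...,0]>12)&(hsv[...,0]<32)&(hsv[...,1]>150)&(hsv[...,2]>90); m[:, :200]=0;m[:,300:]=0;m[:120]=0;m[200:]=0
Q=P[m]; print(len(Q),np.percentile(Q[:,2],[5,50,95]))
b=cv2.minAreaRect((Q[:,:2]*1000).astype(np.float32)); print("rect",b)
g=lambda u,v,z:ray("w",u,v,z,i)[:2]
T=np.array([g(212,142,.001),g(212,182,.001)]);H=np.array([g(291,145,.026),g(291,187,.026)])
a=T.mean(0)-H.mean(0);print("T",T,"H",H,"ctr",(T.mean(0)+H.mean(0))/2,np.linalg.norm(a),"yaw",np.degrees(np.arctan2(a[1],a[0])))
print("heel edge",[np.degrees(np.arctan2(*(X[0]-X[1])[::-1]))+90 for X in(T,H)])
w=(P[...,2]>.04)&(P[...,2]<.09); w[:100]=0;w[228:]=0;w[:,200:]=0; S=P[w]
box=cv2.minAreaRect((S[:,:2]*1000).astype(np.float32)); print("stirrer",box,cv2.boxPoints(box))
print("corner",g(189,148,.045),g(187,215,.05),g(38,120,.053))
# red switch
```

```text
3177 [0.00267981 0.00884425 0.02779857]
rect ((515.6011352539062, -289.9792175292969), (153.6263427734375, 75.269775390625), 65.06494903564453)
T [[ 0.57595863 -0.25125029]
 [ 0.54158842 -0.21363742]] H [[ 0.50838131 -0.3245948 ]
 [ 0.47203174 -0.29002131]] ctr [ 0.52449003 -0.26987596] 0.1015188718276723 yaw 47.513897788069634
heel edge [np.float64(42.420707687900105), np.float64(46.43452161841509)]
stirrer ((618.7286987304688, -150.35543823242188), (161.45664978027344, 119.8978500366211), 42.245521545410156) [[ 518.6637   -160.25137 ]
 [ 599.2721   -249.00824 ]
 [ 718.7937   -140.4595  ]
 [ 638.1853    -51.702637]]
corner [ 0.58180761 -0.24187823] [ 0.53139541 -0.18398548] [ 0.70598481 -0.14979274]
```

Request:
play_rows --commands "0.2 -0.15 -1 0 0 0;0 0 -1 0 0 0;0 0 -1 0 0 0;0 0 -1 0 0 0;0 0 -1 0 0 0;0 0 -1 0 0 0;0 0 -0.6 0 0 0;0 0 -0.4 0 0 0;0 0 0 0 0 0;0.15 0.16 0 0 0 0;0.15 0.16 0 0 0 0;0 0 0 0 0 0"

```text
time_s: 4.75
tcp_pos: [0.4797, -0.3211, 0.0139]
ee_rot: [[0.742, -0.67, 0.003], [-0.67, -0.742, -0.001], [0.003, -0.001, -1.0]]
wrist_force: [-1.1, -0.3, 0.5]
gripper_width: 0.007
gripper_force: 0.0
```

Request:
play_rows --commands "0.115 0.122 -0.02 0 0 -0.065;0.115 0.122 -0.02 0 0 -0.065;0.115 0.122 0 0 0 -0.065;0.115 0.122 0 0 0 -0.065;0 0 0 0 0 0"

```text
time_s: 5.25
tcp_pos: [0.4924, -0.3065, 0.0114]
ee_rot: [[0.715, -0.7, 0.0], [-0.7, -0.715, -0.0], [0.0, -0.0, -1.0]]
wrist_force: [0.4, 0.0, -0.3]
gripper_width: 0.004
gripper_force: 0.0
```

```bash
cat > look.py <<'E'
from h import *
import sys
n=sys.argv[1]; s=r.sense()
p,d=cams.capture("top"); q,e=cams.capture("scene"); 
a=cv2.resize(p[110:260,210:380],(660,582),interpolation=cv2.INTER_CUBIC)
b=cv2.resize(q[150:300,180:380],(776,582),interpolation=cv2.INTER_CUBIC)
cv2.imwrite(f"pics/{n}.png",cv2.resize(np.hstack([a,b]),(800,324),interpolation=cv2.INTER_AREA)); cv2.imwrite(f"pics/{n}_top.png",p); cv2.imwrite(f"pics/{n}_sc.png",q)
P=cloud("top",d); hsv=cv2.cvtColor(p,cv2.COLOR_BGR2HSV)
bl=(hsv[...,0]>105)&(hsv[...,0]<130)&(hsv[...,1]>150); bl[:,260:]=0; bl[200:]=0; print("dot",P[bl].mean(0))
g=cv2.inRange(P[...,2],.04,.09)>0; S=P[g&(np.linalg.norm(P[...,:2]-[.64,-.105],axis=-1)<.06)]
print("plane",np.linalg.lstsq(np.c_[S[:,:2],np.ones(len(S))],S[:,2],rcond=None)[0])
y=(hsv[...,0]>15)&(hsv[...,0]<32)&(hsv[...,1]>150)&(hsv[...,2]>70); y[:,:280]=0;y[:180]=0;y[250:]=0;y[:,370:]=0
Q=P[y&(P[...,2]<.014)]; print("yellow low n",len(Q)); 
R=cv2.minAreaRect((np.array([ray("top",u,v,.004)[:2] for v,u in np.argwhere(y&(P[...,2]<.014))])*1000).astype(np.float32)) if len(Q) else None; print(R, cv2.boxPoints(R) if R else '')
print(s["tcp_pos"],s["wrist_force"],s["time_s"])
E
python3 look.py l1
```

```text
dot [nan nan nan]
plane [-0.07742805  0.05836867  0.11834482]
yellow low n 0
None 
[ 0.49236339 -0.30647564  0.01136004] [ 0.35536875  0.0187663  -0.28896176] 5.25look.py:9: RuntimeWarning: Mean of empty slice.
  bl=(hsv[...,0]>105)&(hsv[...,0]<130)&(hsv[...,1]>150); bl[:,260:]=0; bl[200:]=0; print("dot",P[bl].mean(0))
  ret = um.true_divide(
```

View pics/l1.png

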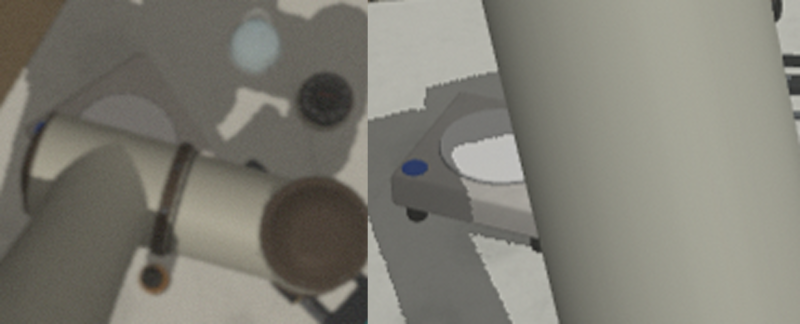

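The arm hides the wedge in both fixed views, so I'll use the wrist camera.

```bash
cat > wl.py <<'E'
from h import *
import sys
n=sys.argv[1]; s=r.sense(); i=cams.camera_info("wrist"); p,d=cams.capture("wrist")
cv2.imwrite(f"pics/{n}.png",p); np.savez(f"pics/{n}.npz",d=d,mtx=i["mtx"],R=i["R"],t=i["t"])
hsv=cv2.cvtColor(p,cv2.COLOR_BGR2HSV); y=(hsv[...,0]>12)&(hsv[...,0]<32)&(hsv[...,1]>150)&(hsv[...,2]>60)
n_,l,st,c=cv2.connectedComponentsWithStats(y.astype(np.uint8)); print(st[1:][st[1:,4]>100],s["tcp_pos"],s["wrist_force"],s["time_s"])
E
python3 wl.py w2
```

```text
[[ 579   93   20   35  214]
 [ 598   98   22   35  211]
 [ 618  103   22   35  216]
 [ 131  198  171   65 7787]
 [ 300  250    5   54  167]
 [ 333  251    5   53  187]
 [ 112  314  343   19 4770]] [ 0.49187732 -0.30672993  0.01130444] [ 0.08600131 -0.60615404  0.11819973] 5.35
```

View pics/w2.png

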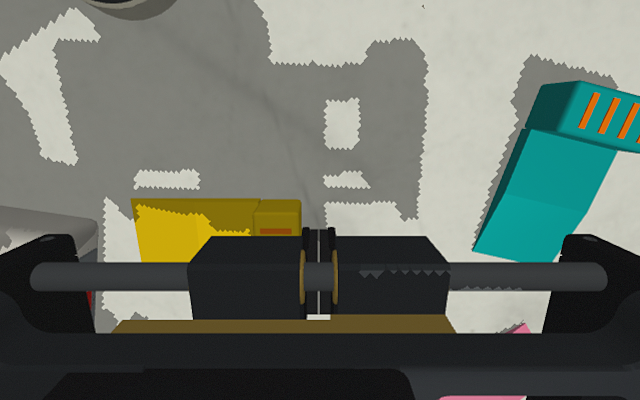

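The wrist view shows the wedge's right edge from (131,198) to (301,199), with the heel up against the fingers. The stirrer's corner is at the left edge of the view, near (98,222).

```bash
cat > edge.py <<'E'
from h import *
import sys
i=np.load(f"pics/{sys.argv[1]}.npz"); a=[float(x) for x in sys.argv[2:]]
A=ray("w",a[0],a[1],.001,i)[:2]; B=ray("w",a[2],a[3],.026,i)[:2]; v=A-B
th=np.arctan2(v[1],v[0]); u=v/np.linalg.norm(v); n=np.array([-u[1],u[0]])
c=(A+B)/2+25e-3*n; F=np.array([.590,-.214]); f=F-c
print(A,B,np.linalg.norm(v),"yaw",np.degrees(th),"ctr",c,"foot in wedge",f@u,f@n,"heel mid",c-.05*u)
E
python3 edge.py w2 131 198 301 199
```

```text
[ 0.58508185 -0.24501476] [ 0.51918566 -0.32184405] 0.10121781887566862 yaw 49.38043284076165 ctr [ 0.53315753 -0.26715357] foot in wedge 0.07735251082271626 -0.008541466872306405 heel mid [ 0.50060586 -0.30510602]
```

Request:
play_rows --commands "0.112 0.125 0 0 0 -0.06;0.112 0.125 0 0 0 -0.06;0.112 0.125 0 0 0 -0.06;0.112 0.125 0 0 0 -0.06;0.112 0.125 0 0 0 -0.06;0.112 0.125 0 0 0 -0.06;0.112 0.125 0 0 0 -0.06;0 0 0 0 0 0"

```text
time_s: 6.2
tcp_pos: [0.5151, -0.2803, 0.0113]
ee_rot: [[0.669, -0.743, -0.001], [-0.743, -0.669, 0.0], [-0.001, 0.0, -1.0]]
wrist_force: [-1.3, -0.2, 0.7]
gripper_width: 0.004
gripper_force: 1.0
```

```bash
python3 wl.py w3
```

```text
[[ 132  199  171   64 7079]
 [ 300  250    5   54  169]
 [ 333  250    5   54  194]
 [ 112  314  343   19 4708]] [ 0.51506272 -0.28027529  0.01126716] [-1.31909695 -0.17021122  0.68030467] 6.2
```

View pics/w3.png

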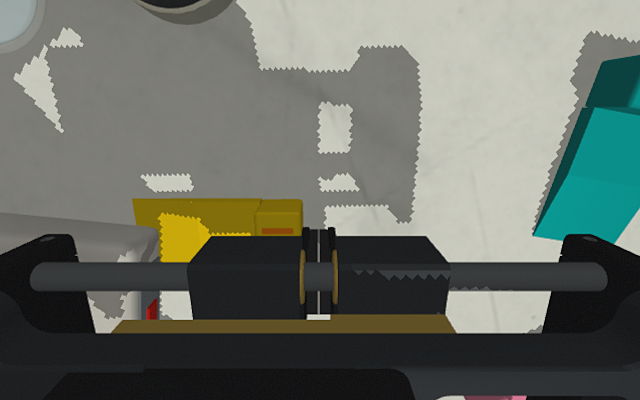

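The wedge follows the fingers flush. Its right edge is now (132,199)-(302,200), and its thin end is passing under the stirrer's corner at (157,230).

```bash
python3 edge.py w3 132 199 302 200
python3 - <<'E'
from h import *
i=np.load("pics/w3.npz"); print([ray("w",157,230,z,i) for z in(.02,.035,.05)])
E
```

```text
[ 0.6111579  -0.22456098] [ 0.54064542 -0.29710711] 0.10116793981819619 yaw 45.814431755758086 ctr [ 0.55797451 -0.24340944] foot in wedge 0.043410373064263846 -0.0024671182682042257 heel mid [ 0.52312528 -0.27926375]
[array([ 0.58656099, -0.23087096,  0.02      ]), array([ 0.58438059, -0.24105675,  0.035     ]), array([ 0.58220019, -0.25124254,  0.05      ])]
```

Request:
play_rows --commands "0.109 0.137 0 0 0 -0.08;0.109 0.137 0 0 0 -0.08;0.109 0.137 0 0 0 -0.08;0.109 0.137 0 0 0 -0.08;0.109 0.137 0 0 0 -0.08;0.109 0.137 0 0 0 -0.08;0 0 0 0 0 0"

```text
time_s: 6.95
tcp_pos: [0.5361, -0.2552, 0.0113]
ee_rot: [[0.614, -0.789, 0.002], [-0.789, -0.614, 0.0], [0.001, -0.001, -1.0]]
wrist_force: [-0.9, -1.1, 0.1]
gripper_width: 0.007
gripper_force: 0.3
```

```bash
python3 wl.py w4
```

```text
[[ 132  199  171   38 5792]
 [ 300  250    5   53  171]
 [ 333  251    5   53  185]
 [ 112  314  343   19 4778]] [ 0.53610879 -0.25516757  0.01132609] [-0.88725207 -1.09310526  0.07540813] 6.95
```

View pics/w4.png

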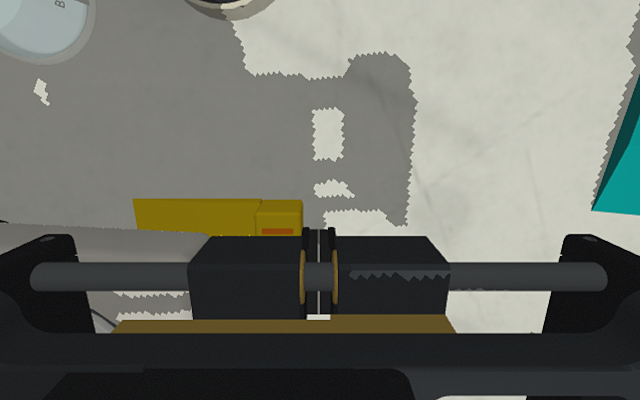

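The wedge's right edge is still (133,199)-(302,200) in the image, flush with the fingers, and the stirrer's front corner is near (210,234).

```bash
python3 edge.py w4 133 199 302 200
python3 - <<'E'
from h import *
i=np.load("pics/w4.npz"); d=i["d"]; P=cloud("w",d,i)
for u,v in((30,245),(80,230),(140,231),(180,234)): print(u,v,P[v+3,u])
E
```

```text
[ 0.63552758 -0.20669695] [ 0.56029133 -0.27381439] 0.10082283231590809 yaw 41.735803038893174 ctr [ 0.58126703 -0.22160011] foot in wedge 0.011576104429997262 -0.00014213503875073444 heel mid [ 0.54395592 -0.25488495]
30 245 [ 0.62205494 -0.23353337  0.09433413]
80 230 [ 0.63621115 -0.19774665  0.03650589]
140 231 [ 0.61366599 -0.21336418  0.03414706]
180 234 [ 0.59738634 -0.22383868  0.03382949]
```

Request:
play_rows --commands "0.113 0.1 0 0 0 -0.06;0.113 0.1 0 0 0 -0.06;0.113 0.1 0 0 0 -0.06;0 0 0 0 0 0"

```text
time_s: 7.4
tcp_pos: [0.5444, -0.2469, 0.0114]
ee_rot: [[0.592, -0.806, -0.002], [-0.806, -0.592, 0.0], [-0.001, 0.001, -1.0]]
wrist_force: [-5.0, -2.2, 2.0]
gripper_width: 0.006
gripper_force: 2.3
```

```bash
python3 wl.py w5; python3 edge.py w5 133 199 302 200
python3 - <<'E'
from h import *
i=np.load("pics/w5.npz"); d=i["d"]; P=cloud("w",d,i); m=np.zeros(d.shape,bool); m[222:234,:230]=1
S=P[m&(P[...,2]>.028)&(P[...,2]<.065)]; print(len(S),np.percentile(S,[2,50,98],axis=0))
E
```

```text
[[ 132  199  171   37 5798]
 [ 300  250    5   54  165]
 [ 333  251    5   53  191]
 [ 112  314  343   19 4838]] [ 0.54441503 -0.24691514  0.01141696] [-5.04174851 -2.16216117  1.990653  ] 7.4
[ 0.64500222 -0.20148101] [ 0.56811248 -0.26630982] 0.10057239612742806 yaw 40.13557162341703 ctr [ 0.59044239 -0.21478238] foot in wedge 0.00016610595811398574 0.0008833124841293281 heel mid [ 0.55221632 -0.2470123 ]
664 [[ 0.60141298 -0.22166996  0.02829225]
 [ 0.65395224 -0.18516654  0.0309254 ]
 [ 0.68012282 -0.16698299  0.03505675]]
```

Request:
play_rows --commands "-0.4 -0.3 0 0 0 0;-0.5 -0.4 0 0 0 0;0 0 1 0 0 0;0 0 1 0 0 0;0 0 1 0 0 0;0 0 1 0 0 0;0 0 1 0 0 0;0 0 1 0 0 0;0 0 1 0 0 0;0 0 0 0 0 0;0 0 0 0 0 0"

```text
time_s: 8.55
tcp_pos: [0.5177, -0.2685, 0.2219]
ee_rot: [[0.591, -0.807, 0.003], [-0.807, -0.591, 0.0], [0.001, -0.002, -1.0]]
wrist_force: [-0.3, -0.0, -1.2]
gripper_width: 0.005
gripper_force: 0.0
```

```bash
python3 wl.py w6
python3 - <<'E'
from h import *
i=np.load("pics/w6.npz"); d=i["d"]; P=cloud("w",d,i); p=cv2.imread("pics/w6.png")
m=(P[...,2]>.045)&(P[...,2]<.085); m[235:]=0; m[:80]=0; m[:,230:]=0
n,l,st,c=cv2.connectedComponentsWithStats(m.astype(np.uint8)); k=1+np.argmax(st[1:,4]); S=P[l==k]; print(st[k])
A=np.c_[S[:,:2],np.ones(len(S))]; co=np.linalg.lstsq(A,S[:,2],rcond=None)[0]
e=np.abs(A@co-S[:,2]); g=e<.004; co=np.linalg.lstsq(A[g],S[g,2],rcond=None)[0]; print("plane",co,np.hypot(*co[:2]))
# table plane reference
tb=P[(P[...,2]<.012)&(P[...,2]>-.012)&(d>0)]; print("table",np.linalg.lstsq(np.c_[tb[:,:2],np.ones(len(tb))],tb[:,2],rcond=None)[0])
i0=np.load("pics/w1.npz"); P0=cloud("w",i0["d"],i0); m=(P0[...,2]>.045)&(P0[...,2]<.085); m[228:]=0;m[:100]=0;m[:,200:]=0;S=P0[m]
print("before",np.linalg.lstsq(np.c_[S[:,:2],np.ones(len(S))],S[:,2],rcond=None)[0])
E
```

```text
[[ 205  153   80   43 1806]
 [ 300  250    5   54  172]
 [ 333  251    5   53  186]
 [ 112  315  343   18 4831]] [ 0.51766981 -0.26846185  0.2219189 ] [-0.34624203 -0.0292793  -1.19758868] 8.55
[ 111  164  119   71 7870]
plane [-0.05181454  0.05411299  0.09979171] 0.07491970852907973
table [-0.00088226  0.00122378  0.00176863]
before [-0.00346056  0.12215366  0.0776394 ]
```

View pics/w6.png

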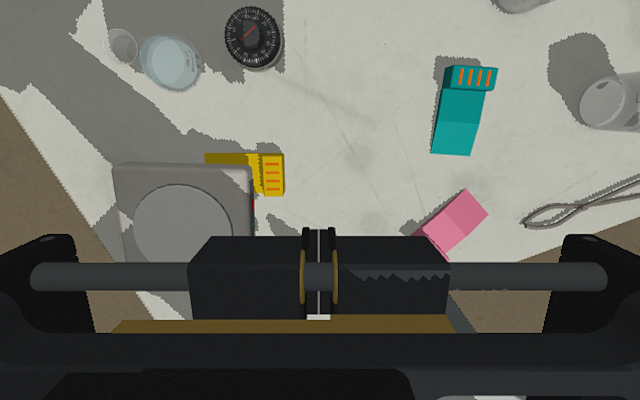

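The wedge is under the corner. Its heel front edge is at column ~264 and the stirrer's front at ~252. The plane fit mixes plate and housing, so I'll fit the plate alone, before and after.

Run:
```python
from h import *
def fit(n,polys):
    i=np.load(f"pics/{n}.npz"); P=cloud("w",i["d"],i); m=np.zeros((400,640),np.uint8)
    for q in polys: cv2.fillPoly(m,[np.array(q)],1)
    S=P[(m>0)&(i["d"]>0)]; A=np.c_[S[:,:2],np.ones(len(S))]; co=np.linalg.lstsq(A,S[:,2],rcond=None)[0]
    for _ in range(3):
        g=np.abs(A@co-S[:,2])<.003; co=np.linalg.lstsq(A[g],S[g,2],rcond=None)[0]
    return co,np.hypot(*co[:2]),len(S),g.mean()
print("before plate",fit("w1",[[(60,180),(80,160),(105,156),(130,162),(148,185),(150,215),(55,215)]]))
print("after plate",fit("w6",[[(140,225),(148,203),(165,192),(185,190),(205,196),(220,210),(225,230),(140,232)]]))
i=np.load("pics/w6.npz"); P=cloud("w",i["d"],i)
for u,v in((116,170),(150,170),(200,170),(240,172),(245,200),(245,225),(120,200),(120,228)): print(u,v,np.median(P[v-1:v+2,u-1:u+2].reshape(-1,3),axis=0).round(4))
g=lambda u,v,z:ray("w",u,v,z,i)[:2]
print("heel front/back",g(264,154,.026),g(285,154,.026),g(285,195,.026),"stirrer front corner",g(252,166,.05),"thin",g(205,153,.001))
```

```text
before plate (array([0.01798301, 0.09368103, 0.06224521]), np.float64(0.09539142406276258), 4699, np.float64(0.9997871887635668))
after plate (array([0.00059097, 0.0015556 , 0.06058293]), np.float64(0.00166406835898347), 2829, np.float64(1.0))
116 170 [ 0.7004 -0.1469  0.0559]
150 170 [ 0.6708 -0.1685  0.0554]
200 170 [ 0.6272 -0.2003  0.0548]
240 172 [ 0.5909 -0.2243  0.055 ]
245 200 [ 0.5693 -0.2008  0.0551]
245 225 [ 0.5533 -0.1759  0.0554]
120 200 [ 0.6815 -0.1189  0.0568]
120 228 [ 0.6843 -0.0484  0.0014]
heel front/back [ 0.58236522 -0.24960564] [ 0.56259973 -0.26407669] [ 0.5344749  -0.22315654] stirrer front corner [ 0.58426481 -0.23604007] thin [ 0.64397701 -0.20167558]
```

The plate is now level (0.002 rad) and the wedge sits with the foot at about x ≈ 0, on the flat top. Next is the blue dot, expected at about (0.618,-0.051).

Request:
play_rows --commands "0.4 0.9 0 0 0 0;0.4 0.9 0 0 0 0;0.4 0.9 0 0 0 0;0.4 0.9 0 0 0 0;0.4 0.9 0 0 0 0;0.4 0.9 0 0 0 0;0.4 0.9 0 0 0 0;0.5 0.95 0 0 0 0;0 0 -1 0 0 0;0 0 -1 0 0 0;0 0 -1 0 0 0;0 0 -1 0 0 0;0 0 -0.7 0 0 0;0 0 -0.3 0 0 0;0 0 0 0 0 0"

```text
time_s: 10.1
tcp_pos: [0.6155, -0.0509, 0.069]
ee_rot: [[0.592, -0.806, -0.005], [-0.806, -0.592, -0.001], [-0.002, 0.004, -1.0]]
wrist_force: [0.1, 0.0, 0.6]
gripper_width: 0.005
gripper_force: 0.0
```

Run:
```python
from h import *
s=r.sense(); p,d=cams.capture("scene"); hsv=cv2.cvtColor(p,cv2.COLOR_BGR2HSV)
bl=(hsv[...,0]>105)&(hsv[...,0]<130)&(hsv[...,1]>150); n,l,st,c=cv2.connectedComponentsWithStats(bl.astype(np.uint8))
for k in range(1,n):
    if st[k,4]>15: print(st[k],ray("scene",*c[k],.058))
print(s["tcp_pos"],s["wrist_force"])
```

```text
[429 138  22  12 173] [ 0.53446324 -0.68453123  0.058     ]
[ 0.61550295 -0.05092741  0.06897937] [0.09339727 0.01942604 0.59823551]
```

The dot is hidden in the scene view, which fits the hand being over it. I'll press in small steps.

Request:
play_rows --commands "0 0 -0.15 0 0 0;0 0 -0.1 0 0 0;0 0 -0.07 0 0 0;0 0 -0.07 0 0 0;0 0 -0.07 0 0 0;0 0 0 0 0 0"

```text
time_s: 10.75
tcp_pos: [0.6173, -0.0504, 0.0584]
ee_rot: [[0.592, -0.806, 0.001], [-0.806, -0.592, -0.0], [0.001, -0.0, -1.0]]
wrist_force: [-1.0, -0.2, 3.5]
gripper_width: 0.006
gripper_force: 1.9
```

Request:
play_rows --commands "0 0 -0.05 0 0 0;0 0 -0.05 0 0 0;0 0 0 0 0 0;0 0 0 0 0 0;0 0 0 0 0 0"

```text
time_s: 11.25
tcp_pos: [0.6174, -0.0504, 0.0581]
ee_rot: [[0.593, -0.805, 0.002], [-0.805, -0.593, -0.001], [0.001, -0.001, -1.0]]
wrist_force: [-5.4, 2.3, 16.7]
gripper_width: 0.002
gripper_force: 8.2
```

It takes 16.7 N without yielding. Now I'll lift off and check from the earlier viewpoint.

Request:
play_rows --commands "0 0 0.3 0 0 0;0 0 1 0 0 0;0 0 1 0 0 0;0 0 1 0 0 0;0 0 1 0 0 0;0 0 1 0 0 0;-0.4 -0.9 0.3 0 0 0;-0.4 -0.9 0 0 0 0;-0.4 -0.9 0 0 0 0;-0.4 -0.9 0 0 0 0;-0.4 -0.9 0 0 0 0;-0.4 -0.9 0 0 0 0;-0.4 -0.9 0 0 0 0;-0.5 -0.95 0 0 0 0;0 0 0 0 0 0;0 0 0 0 0 0"

```text
time_s: 12.85
tcp_pos: [0.5178, -0.2685, 0.2224]
ee_rot: [[0.591, -0.807, 0.0], [-0.807, -0.591, 0.0], [-0.0, -0.0, -1.0]]
wrist_force: [-0.7, -0.2, 0.5]
gripper_width: 0.004
gripper_force: 0.0
```

```bash
python3 wl.py w7
python3 - <<'E'
from h import *
i=np.load("pics/w7.npz"); P=cloud("w",i["d"],i); m=np.zeros((400,640),np.uint8)
cv2.fillPoly(m,[np.array([(140,225),(148,203),(165,192),(185,190),(205,196),(220,210),(225,230),(140,232)])],1)
S=P[(m>0)]; print("plate",np.linalg.lstsq(np.c_[S[:,:2],np.ones(len(S))],S[:,2],rcond=None)[0])
a,b=cv2.imread("pics/w6.png"),cv2.imread("pics/w7.png"); dd=cv2.absdiff(a,b)[:230].max(2); print("changed px >40",(dd>40).sum())
E
```

```text
[[ 204  153   80   43 1788]
 [ 300  250    5   54  170]
 [ 332  251    6   53  190]
 [ 112  315  344   18 4847]] [ 0.51775281 -0.26846771  0.22239168] [-0.74921971 -0.23004297  0.4671623 ] 12.85
plate [ 0.14212866 -0.49779746 -0.09958391]
changed px >40 2020
```

Run:
```python
from h import *
i=np.load("pics/w7.npz"); P=cloud("w",i["d"],i)
for u,v in((150,215),(165,200),(200,205),(215,225),(116,170),(150,170),(200,170),(240,172),(245,200),(245,225)): print(u,v,i["d"][v,u].round(3),np.median(P[v-1:v+2,u-1:u+2].reshape(-1,3),axis=0).round(4))
```

```text
150 215 0.343 [ 0.6448 -0.1258  0.0612]
165 200 0.338 [ 0.6398 -0.1508  0.0607]
200 205 0.341 [ 0.606  -0.1684  0.0602]
215 225 0.346 [ 0.5803 -0.1581  0.0608]
116 170 0.335 [ 0.7002 -0.1471  0.0562]
150 170 0.333 [ 0.6704 -0.169   0.0559]
200 170 0.335 [ 0.6267 -0.2005  0.0557]
240 172 0.336 [ 0.5906 -0.2243  0.0553]
245 200 0.345 [ 0.569  -0.2004  0.0549]
245 225 0.351 [ 0.553  -0.1758  0.0554]
```

View pics/w7.png

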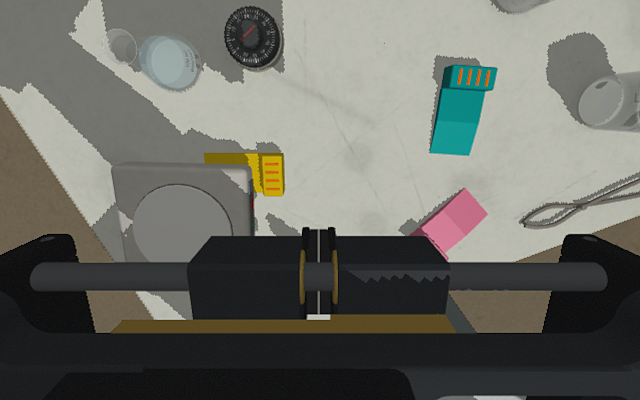

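The picture is unchanged: stirrer level, and the wedge under its corner with the heel at (264-285,154-195). The flask and timer are where they were and the hand is clear.

```bash
python3 -c "
from h import *
print(r.finish_job())"
```

```text
the job is handed in; nothing more can be done
None
```

I handed the job in with the stirrer measured level (about 0.002 rad) and the short foot at about x = 0 on the wedge's flat top. The blue dot took 16.7 N without the stirrer rocking, and the hand is clear. The flask and timer look unmoved; I did not check the dropper at the end, but nothing came near it. The job was handed in without a returned verdict.

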